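# Pin the collar of a vegetable cutter's drive

## Robot

A 6-joint arm with a two-finger parallel gripper is mounted at the origin on the work surface. World frame = base frame: x ahead of the robot, y to its left, z up, the work surface at z = 0. Lengths are in m, angles in rad, forces in N, time in s.
With the tool pointing down it reaches from about 0.275 to 0.875 m from the base axis. Payload 12.5 kg.
Tool frame: the origin (TCP) lies midway between the tips of the shut fingers; the grasp point (between the pads) lies 19 mm behind it; z points along the fingers, y is the direction in which the jaws open and shut (so a half turn about z gives the same grasp; the last joint's range is limited). The gripper opens to 85 mm and grips with 20 to 120 N. Pads are 22 mm wide; open, the fingers measure 114 mm over their backs; the gripper's body (76 mm by 85 mm) begins 54 mm behind the grasp point. The pads swing forward as they close: fully open they stand 13 mm farther back than shut.
Start: joints at [1.098, 0.351, 1.652, -0, 1.139, -0.085], TCP at [0.208, 0.509, 0.231] pointing down, gripper open.
Joint ranges: [-2.75, 2.75], [-0.79, 2.1], [0.01, 2.65], [-1.57, 4.71], [0.07, 3.14], [-2.87, 2.87]. Speed limits (rad/s): [2.22, 2.22, 2.79, 3.14, 3.14, 3.14].

## Interface

Orientations are given as a 3x3 rotation matrix whose columns are the frame's x, y, z axes.
In Python, from cell import observe, read_camera, get_calibration, close_job gives the robot as it stands. The module is installed in compiled form; this text tells all that it offers.
- The arm moves only by the tool apply_moves, never from a script. Its argument "rows" is a list of rows, each a list of 4 numbers: the shift along the tool's x, y, z in mm, then the turn about the tool's z in degrees. In form: [[tx, ty, tz, turn], ...]. A call has 1 to 20 rows; each row shifts and turns the pose as measured when the row begins, along the tool's axes as they then stand; what a row does not reach is not made up. A row lasts 1/8 s, in which the tool goes at most 62.5 mm and 10.7 degrees, less where a joint would pass 70% of its speed; a pose out of reach is approached as far as the arm can. A call is refused whole if a number of a shift passes 62.5 or a number of a turn 10.7, either way. A call with a gripper value outside its range is refused whole. "jaw" is the closure, from 0 (fully open) to 1 (shut), set as the call begins (left out, the last holds). The fingers move at their own pace and stop on an object; "newtons" is the grip in N (left out, the last holds). Time passes only in rows, so rows that do not move let the fingers close. It gives the time, the measured TCP pose, the force and the opening at its end, in the units of the state.
- observe(): the state, without advancing time (a new reading comes with each control period).
- read_camera(name): name is "scene" or "top" or "wrist"; returns the picture (420x560x3 uint8, red, green, blue); there is no depth.
- get_calibration(name): a dict with "fov_y" (degrees; the focal length in pixels is half the picture's height over the tangent of half this angle, whatever the lens; pixels are square), "cx", "cy" (the principal point, pixels), "world_to_cam" (4x4, takes a point from world to camera coordinates). Camera axes: x right, y up, looking along -z (the intrinsics and any distortion apply to the point x, -y, -z); pixel columns grow to the right and rows downward; lengths in m; the calibration is good to about 2 mm. A picture is of the moment at which its call begins: read the wrist's pose just before it. get_calibration takes no time and is no camera call; for the wrist camera it gives the pose at the moment of the call.
- close_job(): hands the job in, once; it reports no verdict.
The state is a dict: "time": time; "joint_positions": joint angles; "qd": joint speeds; "joint_efforts": joint torques, N m; "eef_pos": TCP position; "ee_rot": TCP orientation; "wrist_force": force on the tool from outside, world axes, zero at the start; "wrist_torque": the same for the moment, N m; "opening": opening from 0.0 (shut) to 1.0 (fully open).
Only numpy, scipy, OpenCV 4.12 (cv2) and the standard library are available. Lean on these libraries where they do the work, as an engineer would, in place of code of your own. Each camera call takes 0.05 s, during which the arm holds its last target.

## Task

Lock the vegetable cutter's loose drive collar: lift the index pin out of the rest, set it into the hole in the collar, and turn the collar with it towards and past the pointer on the rim, pressing only lightly, until the pin finds the hidden hole beneath and can be put down fully home with its shoulder flat on the collar. Then let go of it, and leave the black knob and the two tins where they are.

Things in the scene. Friction and masses are not known exactly. Their poses are not given: they have to be found in the camera images.
- pin_mid (a point): centre (half-way up) of the index pin: loose plain steel, round, 74 mm long, about 90 g, upright in either socket of the rest. A 12 mm thick stem, 30 mm long, its last 5 mm tapered to 9 mm (tip 37 mm below this point); a shoulder disc 22 mm across, 4 mm thick (7 to 3 mm below); a grip post 16 mm thick, 40 mm high (3 mm below to 37 mm above). z points up along the pin
- pin: the same index pin; origin at its tip, z up along the pin. With its tip on the drive plate's flat face (in the collar's hole, not yet over the hidden hole) its shoulder stands 17 mm above the collar; over the hidden hole it sinks until the shoulder lies on the collar. More than 60 N between pin and cutter harms the drive; 3 to 10 N are plenty
- cutter: fixed drive housing of a bench vegetable cutter, head removed: round white foot 196 mm across, round rim (outer diameter 156 mm, top 57 mm above the table), low switch panel on its -x side. Origin on the table on the collar's axis; x points from there to the pointer, z up. It carries the collar and, under it, the drive plate
- collar_axis (a point): point on the collar's turning axis, level with its top face (55 mm above the table). Hidden under the collar is the drive plate, which does not turn: flat top 42 mm above the table, one through hole 15 mm across, 34 mm from the axis. Its angle is not measured: the hole lies within 0.8 rad (46 degrees) either side of the pointer's direction and must be found by feel
- pointer (a point): top of the small dark steel pointer block (22 x 7 mm) on the housing's rim, 58 mm above the table, 85 mm from the axis
- collar_hole (a point): centre of the collar's only hole, at its top face, 34 mm from the axis; round, 14 mm across, goes through. The collar is an aluminium disc 124 mm across and 12 mm thick inside the rim (top 55 mm, underside 43 mm above the table), with a low dark hub 28 mm across rising 4 mm above its top
- collar (a joint): turning angle of the collar about the vertical axis (rad), growing anticlockwise seen from above; 0 when its hole points at the pointer. It starts between 1.1 and 1.7. It turns easily, against a friction of about 0.05 N m (1.5 N at the hole), and stays where it is left
- rest: fixed white block, 56 x 124 x 38 mm high, origin under its centre; two sockets of 18 mm diameter and 33 mm depth, 35 mm either side of the centre along its y axis; one holds the index pin, its shoulder on the block's top, the other the knob
- knob: bystander: clamping knob with a thick 16 mm stem and a black round head of 40 mm diameter, standing in the other socket, its head up to 77 mm above the table; origin at the foot of its stem
- tin_a: bystander: lidded stainless tin, 92 mm diameter, 62 mm high, origin under its centre
- tin_b: bystander: lidded stainless tin, 80 mm diameter, 75 mm high, origin under its centre
There are look-alikes about, which are no part of the job. What is shaped like the pin but brown is not meant.

How it is judged:
On the way:
1. the index pin's stem stands in the collar's hole (z of pin in the frame of collar_hole below -0.008 m and horizontal distance between pin and collar_hole below 0.005 m), for 0.2 s.
At the end, for the whole second after the job is handed in: the index pin is through the collar and in the drive plate's hole, its shoulder on the collar (tip less than 27.5 mm above the table, so the shoulder is within 2.5 mm of the collar), within 5 mm of the collar hole's centre, upright to 0.08 rad, released and at rest (z of pin in the frame of cutter between 0.02 and 0.0275 m and horizontal distance between pin_mid and collar_hole below 0.005 m and angle between pin_mid's own z axis and vertical below 0.08 rad and linear speed of pin below 0.02 m/s and velocity of joint collar between -0.1 and 0.1 rad/s); the robot touches nothing.
It fails at once if the pin is pressed against the cutter with more than 60 N (contact force between pin and cutter above 60 N).
It fails at once if the knob is moved by more than 15 mm (distance of knob from where it was at the start of the episode above 0.015 m).
It fails at once if a tin is moved by more than 15 mm (distance of any of tin_a, tin_b from where it was at the start of the episode above 0.015 m).
It also fails if it takes over 64 s, if anything falls off the work surface, if the arm or the gripper's body presses on something with over 40 N, if the wrist force passes 120 N, or if a joint passes its speed limit or range.

## Working session

There is one attempt and no reset: what is moved stays moved. The work goes in short steps, Python scripts to look and compute and a tool call to move; the robot and the scene stay as the last step left them, time stands still between calls to the robot, and variables do not carry over. Pictures are saved under pics/ and viewed, and the job is handed in when it is done.

Besides the shell and the picture viewer there is one more tool, called after "Call:" as name([rows], argument=value, ...), one row to a line, values as JSON. apply_moves: Moves the arm, as the interface text tells. Its arguments: {"type":"object","properties":{"rows":{"type":"array","items":{"type":"array","items":{"type":"number"}}},"jaw":{"type":"number"},"newtons":{"type":"number"}},"required":["rows"]}

```bash
mkdir -p pics
python3 - <<'E'
from cell import *
import cv2
s=observe(); print({k:s[k] for k in ('time','eef_pos','ee_rot','wrist_force','opening')})
for n in ('scene','top','wrist'):
    c=get_calibration(n); im=read_camera(n)
    print(n,c)
    cv2.imwrite(f'pics/{n}0.png',im[:,:,::-1])
E
```

```text
{'time': 0.0, 'eef_pos': array([0.20777236, 0.50887192, 0.23074695]), 'ee_rot': array([[-9.25758776e-01,  3.78114215e-01, -5.73514283e-04],
       [ 3.78114629e-01,  9.25758165e-01, -1.07068786e-03],
       [ 1.26093229e-04, -1.20805283e-03, -9.99999262e-01]]), 'wrist_force': array([ 0.45548291, -0.05305151,  1.14524685]), 'opening': 0.999759381643222}
scene {'fov_y': 45.22480743538031, 'cx': 279.37319444051997, 'cy': 206.66561609616346, 'world_to_cam': array([[ 0.14760957,  0.98897286,  0.01200413, -0.15230341],
       [-0.71014911,  0.09753024,  0.69726328,  0.37177125],
       [ 0.6884037 , -0.11144745,  0.7167146 , -1.44066289],
       [ 0.        ,  0.        ,  0.        ,  1.        ]])}
top {'fov_y': 42.9571436158346, 'cx': 279.43620887944337, 'cy': 209.30683858816738, 'world_to_cam': array([[ 0.00267314, -0.99999325, -0.00252236,  0.046487  ],
       [ 0.9846629 ,  0.00219212,  0.17445389, -0.61982181],
       [-0.17444718, -0.00295002,  0.98466211, -1.07828247],
       [ 0.        ,  0.        ,  0.        ,  1.        ]])}
wrist {'fov_y': 64.03792681316115, 'cx': 274.79360328053724, 'cy': 210.93839471580375, 'world_to_cam': array([[ 0.3779283 ,  0.92583367, -0.00148633, -0.54964446],
       [-0.88734753,  0.36175913, -0.28591029,  0.03707338],
       [-0.26416769,  0.10937248,  0.95825523, -0.37841481],
       [ 0.        ,  0.        ,  0.        ,  1.        ]])}
```

View pics/scene0.png

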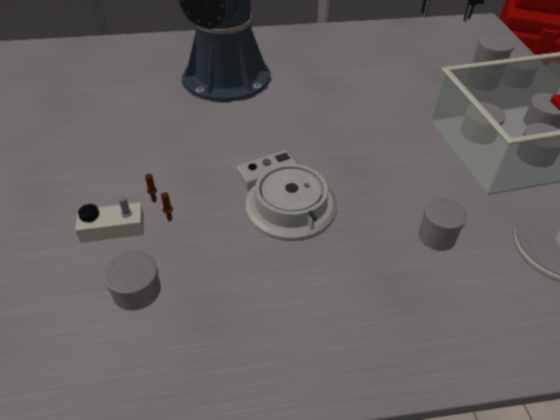

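View pics/top0.png

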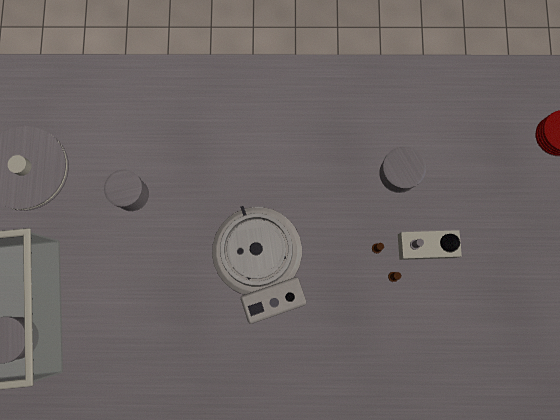

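View pics/wrist0.png

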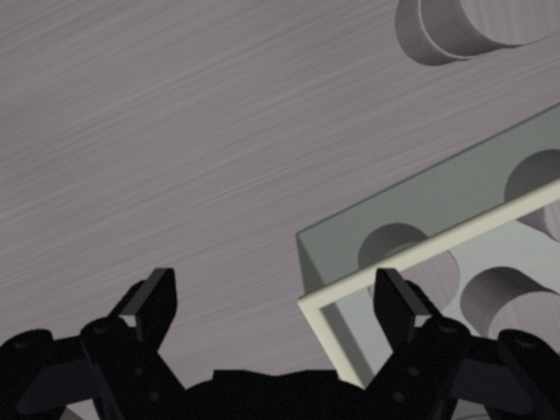

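The top view shows the cutter at (256,249) with the hole near (240,251) and the pointer near (243,211). The rest is at (430,244), with a steel pin at (418,243) and the black knob at (450,243). Two brown look-alikes stand at (378,247) and (394,276). The steel pin in the rest's socket is the one meant, since it is plain steel, in the rest and not brown. I'll confirm that in enlarged crops.

```bash
cat > h.py <<'E'
import numpy as np, cv2
from cell import *
def K(c): f=210/np.tan(np.radians(c['fov_y']/2)); return f
def ray(c,u,v):
    f=K(c); d=np.array([(u-c['cx'])/f,-(v-c['cy'])/f,-1.]); M=c['world_to_cam']; R=M[:3,:3]; t=M[:3,3]
    return -R.T@t, R.T@d
def onplane(c,u,v,z):
    o,d=ray(c,u,v); return o+d*(z-o[2])/d[2]
def proj(c,p):
    q=c['world_to_cam']@np.r_[p,1]; f=K(c); return c['cx']+f*q[0]/-q[2], c['cy']-f*q[1]/-q[2]
E
python3 - <<'E'
from h import *
im=cv2.imread('pics/top0.png')
a=cv2.resize(im[195:330,200:315],None,fx=4,fy=4,interpolation=cv2.INTER_CUBIC)
b=cv2.resize(im[215:295,360:470],None,fx=4,fy=4,interpolation=cv2.INTER_CUBIC)
o=np.zeros((540,800,3),np.uint8); o[:540,:300]=0
a=a[:540,:400]if 0 else cv2.resize(im[195:330,205:305],None,fx=4,fy=4,interpolation=cv2.INTER_CUBIC)
o[:540,:400]=a; b=b[:, :400]; o[:b.shape[0],400:400+b.shape[1]]=b
cv2.imwrite('pics/crop0.png',o)
c=get_calibration('top')
for n,u,v,z in [('hub',256,249,.059),('hole',240,251,.055),('ptr',243,211,.058),('pin',418,243,.078),('knob',450,243,.077),('tinL',124,188,.0),('tinR',403,167,.06),('br1',378,247,.04),('br2',394,276,.04)]:
    print(n,onplane(c,u,v,z).round(4))
E
```

```text
hub [0.5347 0.0967 0.059 ]
hole [0.5308 0.1303 0.055 ]
ptr [0.6153 0.1251 0.058 ]
pin [ 0.5459 -0.2368  0.078 ]
knob [ 0.5462 -0.3028  0.077 ]
tinL [0.6771 0.3971 0.    ]
tinR [ 0.7113 -0.2163  0.06  ]
br1 [ 0.5415 -0.1614  0.04  ]
br2 [ 0.4804 -0.1932  0.04  ]
```

View pics/crop0.png

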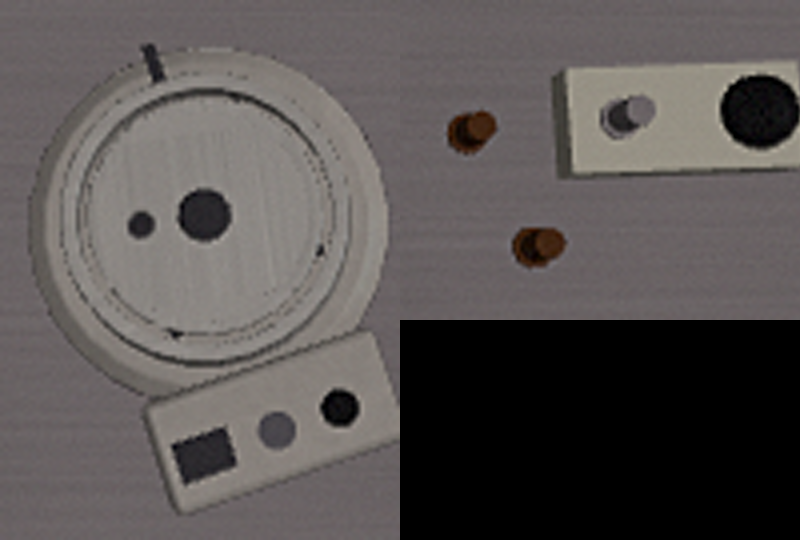

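The crops show that the pin in the left socket at (420,242.5) is plain steel, and that both brown ones stand outside the rest. Pin to knob measures about 62 mm against an expected 70, so I'll refine with contours and look for lens distortion.

Run:
```python
from h import *
im=cv2.imread('pics/top0.png'); c=get_calibration('top')
hsv=cv2.cvtColor(im,cv2.COLOR_BGR2HSV); g=cv2.cvtColor(im,cv2.COLOR_BGR2GRAY)
def blob(mask,x0,y0,x1,y1):
    m=np.zeros_like(mask); m[y0:y1,x0:x1]=mask[y0:y1,x0:x1]
    cs,_=cv2.findContours(m,cv2.RETR_EXTERNAL,cv2.CHAIN_APPROX_NONE); return max(cs,key=cv2.contourArea)
def cen(k): m=cv2.moments(k); return m['m10']/m['m00'],m['m01']/m['m00']
dark=((g<75)*255).astype('uint8')
for n,b,z in [('hub',(245,238,267,260),.059),('hole',(234,245,246,257),.055),('ptr',(238,203,250,218),.058)]:
    k=blob(dark,*b); u,v=cen(k); print(n,round(u,2),round(v,2),cv2.contourArea(k),onplane(c,u,v,z).round(4))
kn=blob(((g<50)*255).astype('uint8'),435,228,465,258); u,v=cen(kn); print('knob',u,v,cv2.minEnclosingCircle(kn),onplane(c,u,v,.077))
r=blob(((g>125)*255).astype('uint8'),390,220,470,270); bx=cv2.boxPoints(cv2.minAreaRect(r)); print(cv2.minAreaRect(r)); 
P=[onplane(c,*p,.038) for p in bx]; print(np.round(P,4)); print([round(float(np.linalg.norm(P[i]-P[i-1])),4) for i in range(4)])
print(g[232:255,398:466:3])
```

```text
hub 255.55 248.21 114.0 [0.5363 0.0976 0.059 ]
hole 239.82 250.72 24.5 [0.5314 0.1307 0.055 ]
ptr 242.8 210.12 23.0 [0.6172 0.1255 0.058 ]
knob 449.6126482213439 242.3596837944664 ((449.5983581542969, 242.5327911376953), 9.72007942199707) [ 0.5475043  -0.30206249  0.077     ]
((431.3057861328125, 243.67315673828125), (26.01888656616211, 58.60079574584961), 88.09085083007812)
[[ 0.5747 -0.2131  0.038 ]
 [ 0.5792 -0.3384  0.038 ]
 [ 0.5236 -0.3371  0.038 ]
 [ 0.5192 -0.2129  0.038 ]]
[0.0555, 0.1254, 0.0556, 0.1243]
[[ 99 103 141 151 149 149 150 149 150 148 147 148 149 145 147 146 149 145
  153 147 149  98  97]
 [ 99 109 147 145 149 145 145 147 144 144 144 145 146 145 146 148 150 106
  148 152 147 102  99]
 [ 55 111 146 144 143 145 144 146 144 142 146 146 142 143 143 154  69   0
    0 149 148  95  97]
 [ 57 107 143 143 145 147 143 144 145 146 144 144 146 145 146 151   8   6
    9  38 153  94  99]
 [ 62  85 147 145 145 145 144 145 147 145 144 144 148 146 150   0   9  16
   10   4 155  95  98]
 [ 63  88 143 143 143 143 145 147 147 145 145 144 144 144 156   4   9   5
   17  11 114  98  99
[... 951 characters left out ...]
 17  10  75  89  97]
 [ 84  61 149 144 151 102  99 154 147 146 146 145 146 143 150   0   9  12
   11   6 133  97  98]
 [ 91  61 147 145 148  80 134 148 145 145 142 144 145 143 149  37   6   7
   11  16 157 107  98]
 [ 92  64 148 148 146 153 149 145 145 144 145 147 146 146 144 121   3   7
    1  84 150 104  98]
 [ 96  61 147 144 146 148 146 147 148 146 146 146 145 145 146 154  68  21
   46 162 143 109 100]
 [105  61 145 146 143 145 148 145 146 143 146 146 144 144 144 148 159  95
  130 149 145 123 102]
 [104  62 147 145 146 145 145 147 144 146 143 145 146 146 145 145 147 155
  152 143 144 123 100]
 [101  62 149 146 146 147 144 145 146 145 145 148 146 146 144 148 146 148
  145 148 147 123  99]]
```

The rest measures 55.5 × 125 mm, so the scale is good. The cutter axis is at about (0.536, 0.098) and the collar angle is about 1.39 rad. Next I'll move over the pin and turn the jaws along world x so the fingers clear the knob.

Call:
apply_moves([
  [0,0,0,9.7],
  [0,0,0,9.7],
  [0,0,0,9.7],
  [0,0,0,9.7],
  [0,0,0,9.7],
  [0,0,0,9.7],
  [0,0,0,9.7],
  [-57,26,0,0],
  [-57,26,0,0],
  [-57,26,0,0],
  [-57,26,0,0],
  [-57,26,0,0],
  [-57,26,0,0],
  [-57,26,0,0],
  [-57,26,0,0],
  [-57,26,0,0],
  [-57,26,0,0],
  [-57,26,0,0],
  [-57,26,0,0],
], jaw=0, newtons=40)

```text
time: 2.52
eef_pos: [0.4888, -0.1885, 0.2313]
ee_rot: [[0.038, 0.999, 0.001], [0.999, -0.038, -0.004], [-0.004, 0.001, -1.0]]
wrist_force: [0.6, 0.2, 0.1]
opening: 1.0
```

Run:
```python
from h import *
s=observe(); print(s['eef_pos'],s['joint_positions'],s['time'])
c=get_calibration('wrist'); im=read_camera('wrist'); cv2.imwrite('pics/w1.png',im[:,:,::-1]); np.save('c1.npy',c,allow_pickle=True)
M=c['world_to_cam']; print('cam',-M[:3,:3].T@M[:3,3]); print(proj(c,[.548,-.2404,.082]),proj(c,[.55,-.31,.077]))
```

```text
[ 0.48875909 -0.18846666  0.23131515] [-0.45554978  0.3020933   1.72041357 -0.00300048  1.11634202 -0.41615824] 2.525
cam [ 0.49135066 -0.11501912  0.37262209]
(np.float64(339.8794066675475), np.float64(246.99461797251683)) (np.float64(339.6792866622159), np.float64(308.814897279029))
```

View pics/w1.png

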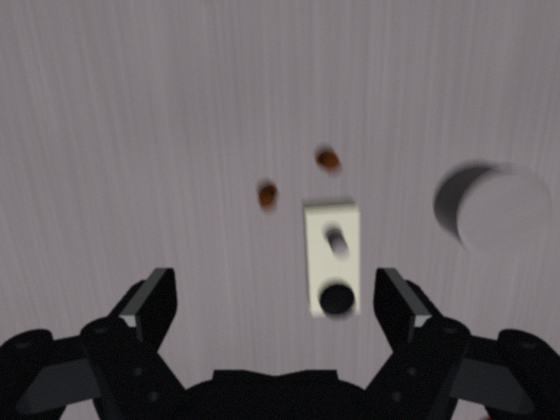

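The wrist view shows the pin in the rest at about (341,248), the knob at (337,298), and the brown look-alikes outside the rest at (267,195) and (327,158). The pin is where the top view predicted (340,247). Moving above it.

Call:
apply_moves([
  [-25,30,30,0],
  [-25,31,30,0],
  [0,0,10,0],
  [0,0,0,0],
])

```text
time: 3.08
eef_pos: [0.551, -0.2503, 0.159]
ee_rot: [[0.043, 0.999, 0.002], [0.999, -0.043, -0.006], [-0.006, 0.003, -1.0]]
wrist_force: [-0.4, 0.3, 0.5]
opening: 0.999
```

Run:
```python
from h import *
s=observe(); print(s['eef_pos'],s['ee_rot'].round(4).tolist(),s['time'],np.abs(s['qd']).max())
c=get_calibration('wrist'); im=read_camera('wrist'); cv2.imwrite('pics/w2.png',im[:,:,::-1]); np.save('c2.npy',c,allow_pickle=True)
print(proj(c,[.548,-.2404,.082]),proj(c,[.548,-.2404,.042]),proj(c,[.55,-.31,.077]))
```

```text
[ 0.5510331  -0.25033969  0.15898819] [[0.0433, 0.9991, 0.0023], [0.999, -0.0433, -0.0058], [-0.0057, 0.0026, -1.0]] 3.075 0.019222663338145686
(np.float64(269.27859584522486), np.float64(207.4881486597764)) (np.float64(269.92948841633256), np.float64(193.23931550592187)) (np.float64(276.4504878557377), np.float64(294.2964008068253))
```

View pics/w2.png

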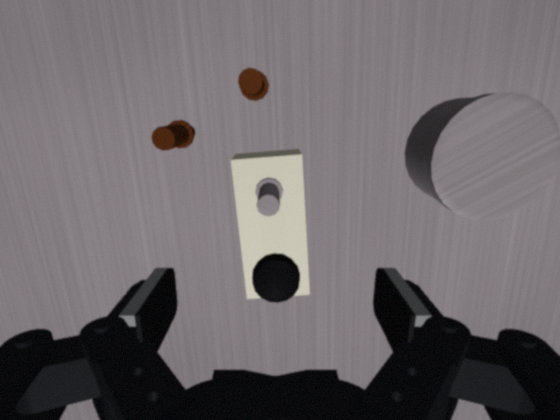

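The steel pin's top is at (268,204) and its shoulder at (269,188). The knob is at (276,277). I'll measure the pin's position precisely.

Run:
```python
from h import *
c=np.load('c2.npy',allow_pickle=True).item(); im=cv2.imread('pics/w2.png')
cr=cv2.resize(im[165:235,230:310],None,fx=8,fy=8,interpolation=cv2.INTER_CUBIC); cv2.imwrite('pics/w2c.png',cr)
for u,v,z in [(268,204,.082),(269,188,.042)]: print(onplane(c,u,v,z).round(4))
```

```text
[ 0.5473 -0.2379  0.082 ]
[ 0.5475 -0.2361  0.042 ]
```

View pics/w2c.png

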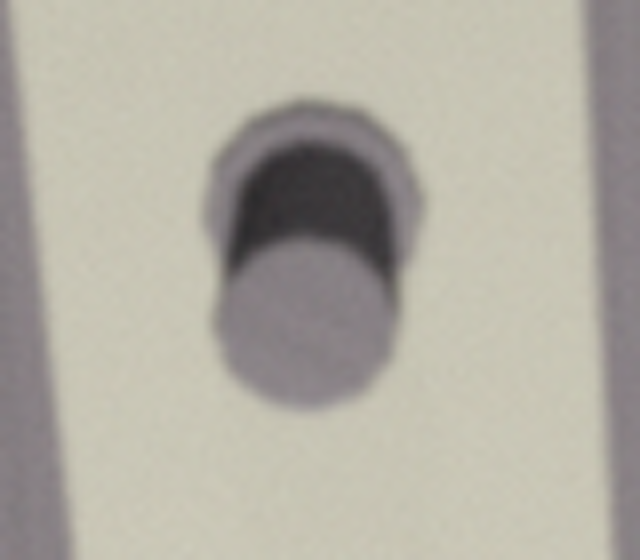

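The pin is at (0.5473, −0.2388). Its top and shoulder agree, so it is upright. Descending.

Call:
apply_moves([
  [6,-2,20,0],
  [6,-2,25,0],
  [0,0,20,0],
  [0,0,0,0],
])

```text
time: 3.62
eef_pos: [0.5484, -0.2366, 0.0989]
ee_rot: [[0.041, 0.999, 0.009], [0.999, -0.041, -0.01], [-0.009, 0.01, -1.0]]
wrist_force: [-0.3, -0.4, 0.8]
opening: 1.003
```

```bash
cat > pin.py <<'E'
from h import *
import sys
tx,ty,tz=map(float,sys.argv[1:4])
s=observe(); R=s['ee_rot']; d=np.array([tx,ty,tz])-s['eef_pos']
print('t',s['time'],'eef',s['eef_pos'].round(4),'tool delta mm',(R.T@d*1000).round(1),'F',s['wrist_force'].round(2),'op',round(s['opening'],3),'yaw',np.degrees(np.arctan2(R[1,1],R[0,1])).round(2),'tilt',R[:,2].round(4))
E
python3 pin.py .5473 -.2388 .051
```

```text
t 3.625 eef [ 0.5484 -0.2366  0.0989] tool delta mm [-1.8 -1.5 47.9] F [-0.34 -0.41  0.81] op 1.003 yaw -2.35 tilt [ 0.0094 -0.0096 -0.9999]
```

Call:
apply_moves([
  [-1,-1,20,0],
  [-1,-1,20,0],
  [0,0,8,0],
  [0,0,0,0],
])

```text
time: 4.12
eef_pos: [0.5486, -0.2394, 0.0544]
ee_rot: [[0.04, 0.999, 0.015], [0.999, -0.04, -0.013], [-0.012, 0.016, -1.0]]
wrist_force: [0.0, -0.2, 0.2]
opening: 0.997
```

```bash
python3 pin.py .5473 -.2388 .051
```

```text
t 4.125 eef [ 0.5486 -0.2394  0.0544] tool delta mm [ 0.6 -1.4  3.3] F [ 0.04 -0.18  0.22] op 0.997 yaw -2.3 tilt [ 0.0154 -0.0126 -0.9998]
```

Call:
apply_moves([
  [0.5,-1.5,5,0],
  [0,0,0,0],
])

```text
time: 4.38
eef_pos: [0.5476, -0.239, 0.05]
ee_rot: [[0.04, 0.999, 0.017], [0.999, -0.04, -0.013], [-0.013, 0.017, -1.0]]
wrist_force: [0.3, 0.1, 0.3]
opening: 1.0
```

Call:
apply_moves([
  [0,0,0,0],
  [0,0,0,0],
  [0,0,0,0],
  [0,0,0,0],
  [0,0,0,0],
  [0,0,0,0],
], jaw=1, newtons=40)

```text
time: 5.12
eef_pos: [0.5479, -0.2392, 0.0508]
ee_rot: [[0.04, 0.999, 0.017], [0.999, -0.04, -0.014], [-0.013, 0.018, -1.0]]
wrist_force: [-0.4, -0.6, 0.9]
opening: 0.174
```

```bash
python3 pin.py .5473 -.2388 .051
python3 - <<'E'
from h import *
cv2.imwrite('pics/w3.png',read_camera('wrist')[:,:,::-1])
E
```

```text
t 5.125 eef [ 0.5479 -0.2392  0.0508] tool delta mm [ 0.4 -0.6 -0.2] F [-0.39 -0.63  0.87] op 0.174 yaw -2.29 tilt [ 0.0172 -0.0137 -0.9998]
```

View pics/w3.png

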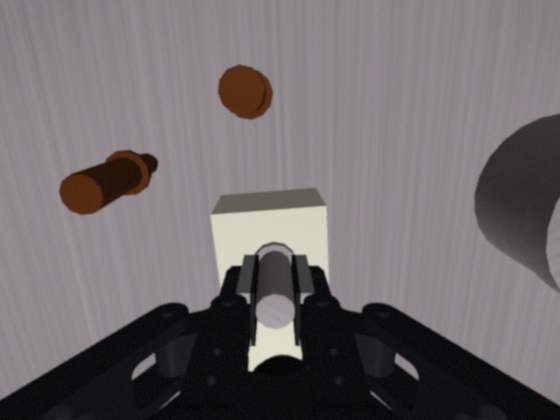

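The jaws hold the pin at opening 0.174, about 15–16 mm, and it sits between the pads at (275,290). Lifting high and carrying it towards the cutter, stopping short to measure the hole.

Call:
apply_moves([
  [0,0,-20,0],
  [0,0,-40,0],
  [0,0,-40,0],
  [0,0,-25,0],
  [40,-4,0,0],
  [55,-5,0,0],
  [55,-5,0,0],
  [55,-5,0,0],
  [55,-5,0,0],
  [40,-4,0,0],
  [20,-2,0,0],
  [0,0,0,0],
  [0,0,0,0],
])

```text
time: 6.8
eef_pos: [0.5298, 0.0924, 0.1905]
ee_rot: [[0.042, 0.999, 0.033], [0.999, -0.041, -0.016], [-0.015, 0.034, -0.999]]
wrist_force: [-1.0, -0.1, -0.8]
opening: 0.17
```

```bash
python3 pin.py .5314 .0907 .15
python3 - <<'E'
from h import *
c=get_calibration('wrist'); im=read_camera('wrist'); np.save('c4.npy',c,allow_pickle=True)
cv2.imwrite('pics/w4.png',im[:,:,::-1])
for p in ([.5363,.0976,.059],[.5314,.1307,.055],[.6172,.1255,.058]): print(proj(c,p))
E
```

```text
t 6.8 eef [0.5298 0.0924 0.1905] tool delta mm [-1.   0.3 40.6] F [-0.96 -0.12 -0.77] op 0.17 yaw -2.36 tilt [ 0.0334 -0.0161 -0.9993]
(np.float64(276.91100295052905), np.float64(192.6486894236636))
(np.float64(269.14493371609734), np.float64(152.44565198615166))
(np.float64(374.27262604449743), np.float64(154.53244855822606))
```

View pics/w4.png

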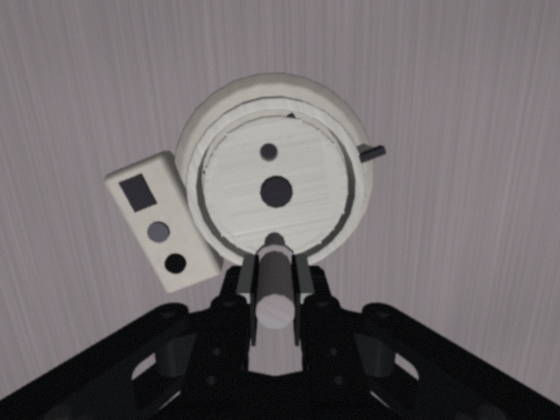

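The view agrees with the top-camera estimate: hub (276,191), hole (269,152), pointer (373,154). I'll measure exactly and work out the tip's offset from the TCP, allowing for the slight tool tilt.

```bash
cat > tip.py <<'E'
from h import *
import sys
# tip in tool frame from grip moment
Rg=np.array([[.040,.999,.0172],[.999,-.040,-.0137],[-.013,.018,-.9998]])
def tips():
    s=observe(); R=s['ee_rot']; p=s['eef_pos']
    dg=np.array([.5473,-.2388,.008])-np.array([.5479,-.2392,.0508])
    a=p+R@(Rg.T@dg); b=p+R@np.array([0,0,.0428]); return s,a,b
E
python3 - <<'E'
from tip import *
c=np.load('c4.npy',allow_pickle=True).item(); im=cv2.imread('pics/w4.png'); g=cv2.cvtColor(im,cv2.COLOR_BGR2GRAY)
def cen(x0,y0,x1,y1,th):
    m=np.zeros_like(g); m[y0:y1,x0:x1]=(g[y0:y1,x0:x1]<th)*255
    k=max(cv2.findContours(m,cv2.RETR_EXTERNAL,cv2.CHAIN_APPROX_NONE)[0],key=cv2.contourArea); mm=cv2.moments(k); return mm['m10']/mm['m00'],mm['m01']/mm['m00'],mm['m00']
for n,b,z in [('hub',(255,170,297,212),.059),('hole',(256,140,281,165),.055),('ptr',(355,140,392,166),.058)]:
    u,v,a=cen(*b,85); print(n,u,v,a,onplane(c,u,v,z).round(4))
s,a,b=tips(); print('tips',a.round(4),b.round(4), proj(c,a),proj(c,b))
cr=cv2.resize(im[135:345,220:330],None,fx=2.8,fy=2.8,interpolation=cv2.INTER_CUBIC); cv2.imwrite('pics/w4c.png',cr)
E
```

```text
hub 275.93793103448274 191.14275862068965 725.0 [0.5355 0.0989 0.059 ]
hole 268.32670454545456 151.38636363636363 176.0 [0.5308 0.1316 0.055 ]
ptr 370.27133105802045 151.99772468714445 293.0 [0.6138 0.1277 0.058 ]
tips [0.5299 0.0926 0.1477] [0.5312 0.0916 0.1477] (np.float64(272.4249696040159), np.float64(238.90909252797846)) (np.float64(274.78203007351), np.float64(240.37473944647917))
```

View pics/w4c.png

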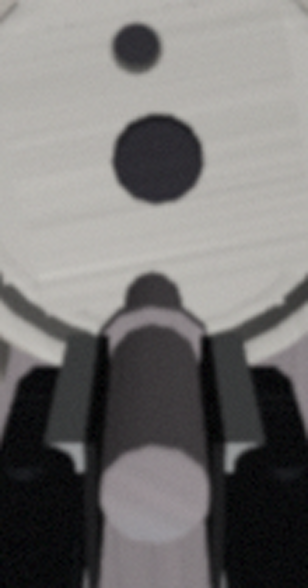

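The pin's tip shows at about (275,239), matching the tool-aligned estimate of (0.5312, 0.0916). The hole is at (0.5310, 0.1314). I'll compute the move that puts the tip 8 mm above the hole.

```bash
cat > go.py <<'E'
from tip import *
t=np.array(list(map(float,sys.argv[1:4]))); s,a,b=tips(); R=s['ee_rot']
print('t',round(s['time'],2),'tip',b.round(4),'delta tool mm',(R.T@(t-b)*1000).round(1),'tilt',R[:,2].round(3),'F',s['wrist_force'].round(1),'op',round(s['opening'],3),'yaw',np.degrees(np.arctan2(R[1,1],R[0,1])).round(1))
E
python3 go.py .531 .1314 .065
```

```text
t 6.85 tip [0.5312 0.0916 0.1477] delta tool mm [41.  -4.7 82. ] tilt [ 0.033 -0.016 -0.999] F [ 1.   0.1 -1.5] op 0.174 yaw -2.4
```

Call:
apply_moves([
  [20,-2,20,0],
  [21,-2.5,20,0],
  [0,0,20,0],
  [0,0,14,0],
  [0,0,0,0],
])

```text
time: 7.48
eef_pos: [0.5312, 0.129, 0.1152]
ee_rot: [[0.048, 0.998, 0.036], [0.999, -0.048, -0.016], [-0.015, 0.036, -0.999]]
wrist_force: [0.0, 0.7, -1.0]
opening: 0.174
```

```bash
python3 go.py .531 .1314 .063;  python3 - <<'E'
from tip import *
c=get_calibration('wrist'); im=read_camera('wrist'); np.save('c5.npy',c,allow_pickle=True)
cv2.imwrite('pics/w5.png',im[:,:,::-1]); s,a,b=tips()
for p in ([.5359,.0983,.059],[.531,.1314,.055],b): print(proj(c,p))
cv2.imwrite('pics/w5c.png',cv2.resize(im[120:340,180:380,::-1],None,fx=2.7,fy=2.7,interpolation=cv2.INTER_CUBIC))
E
```

```text
t 7.47 tip [0.5327 0.1283 0.0725] delta tool mm [ 3.2 -2.2  9.3] tilt [ 0.036 -0.016 -0.999] F [ 0.   0.7 -1. ] op 0.174 yaw -2.7
(np.float64(280.9906174670578), np.float64(274.47508716834716))
(np.float64(270.7700534581594), np.float64(225.24485527449818))
(np.float64(275.4128805630118), np.float64(240.42968388546927))
```

View pics/w5c.png

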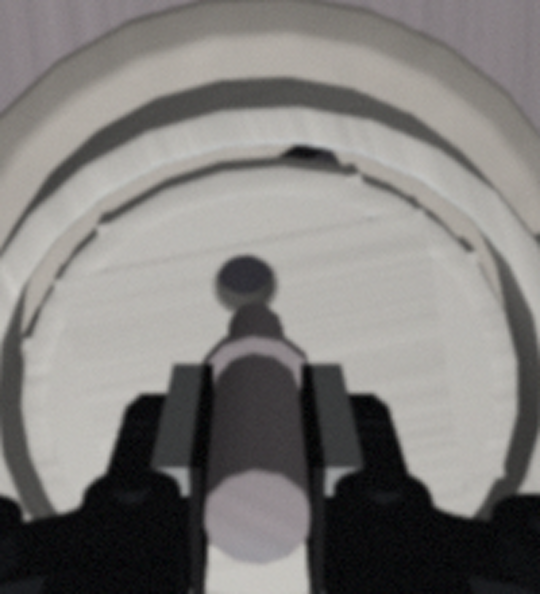

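The hole centre is at (270.7,225) and the tip at about (275,240), both as predicted. Making the lateral correction, then lowering.

Call:
apply_moves([
  [3.3,-2.3,4,0],
  [0,0,5,0],
  [0,0,0,0],
])

```text
time: 7.9
eef_pos: [0.5304, 0.1322, 0.1077]
ee_rot: [[0.049, 0.998, 0.039], [0.999, -0.048, -0.016], [-0.014, 0.04, -0.999]]
wrist_force: [-0.0, -0.2, -1.1]
opening: 0.175
```

```bash
python3 go.py .531 .1314 .045;  python3 - <<'E'
from tip import *
im=read_camera('wrist')
cv2.imwrite('pics/w6c.png',cv2.resize(im[120:340,180:380,::-1],None,fx=2.7,fy=2.7,interpolation=cv2.INTER_CUBIC))
E
```

```text
t 7.9 tip [0.5321 0.1316 0.065 ] delta tool mm [ 0.1 -1.9 19.9] tilt [ 0.039 -0.016 -0.999] F [-0.  -0.2 -1.1] op 0.175 yaw -2.8
```

View pics/w6c.png

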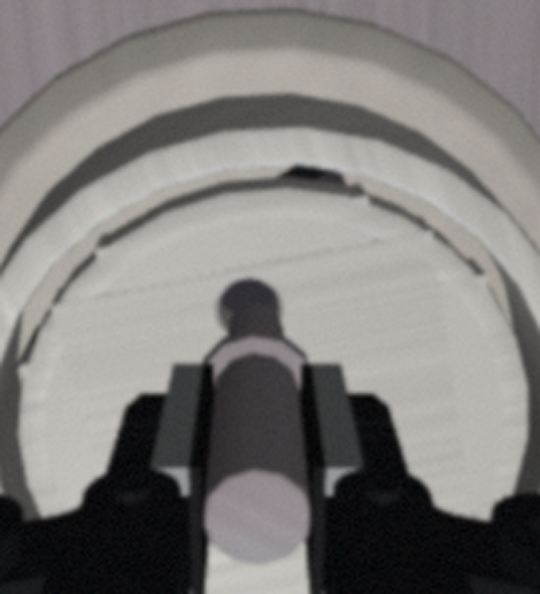

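Call:
apply_moves([
  [0,-1.3,4,0],
  [0,-0.4,4,0],
  [0,0,3,0],
])

```text
time: 8.32
eef_pos: [0.5294, 0.1322, 0.0965]
ee_rot: [[0.049, 0.998, 0.04], [0.999, -0.048, -0.016], [-0.014, 0.041, -0.999]]
wrist_force: [0.2, -0.4, -0.9]
opening: 0.17
```

```bash
python3 go.py .531 .1314 .045
```

```text
t 8.32 tip [0.5311 0.1316 0.0538] delta tool mm [-0.  -0.4  8.7] tilt [ 0.04  -0.016 -0.999] F [ 0.2 -0.4 -0.9] op 0.17 yaw -2.8
```

Call:
apply_moves([
  [0,0,4,0],
  [0,0,4,0],
  [0,0,0,0],
])

```text
time: 8.7
eef_pos: [0.5296, 0.132, 0.0876]
ee_rot: [[0.049, 0.998, 0.039], [0.999, -0.048, -0.016], [-0.014, 0.04, -0.999]]
wrist_force: [-0.7, -0.9, -1.2]
opening: 0.173
```

```bash
python3 go.py .531 .1314 .043;  python3 - <<'E'
from tip import *
im=read_camera('wrist')
cv2.imwrite('pics/w7c.png',cv2.resize(im[120:340,180:380,::-1],None,fx=2.7,fy=2.7,interpolation=cv2.INTER_CUBIC))
E
```

```text
t 8.7 tip [0.5313 0.1314 0.0448] delta tool mm [ 0.  -0.3  1.8] tilt [ 0.039 -0.016 -0.999] F [-0.7 -0.9 -1.2] op 0.173 yaw -2.8
```

View pics/w7c.png

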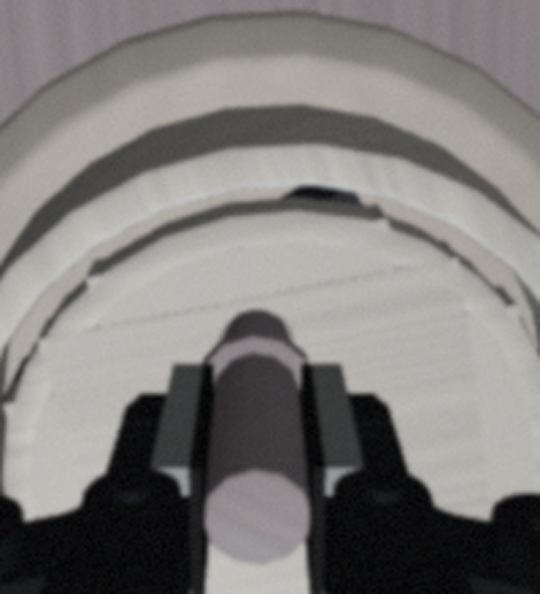

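The stem is in the collar's hole with its tip at z ≈ 0.045 and there is no side force. Next I'll plan the arc about (0.536, 0.098).

```bash
cat > arc.py <<'E'
from tip import *
# usage: arc.py nsteps dtheta [cx cy r]
n=int(sys.argv[1]); dt=float(sys.argv[2]); C=np.array([.536,.098]); r=.034
if len(sys.argv)>3: C=np.array([float(sys.argv[3]),float(sys.argv[4])])
s,a,b=tips(); R=s['ee_rot']; v=b[:2]-C; th=np.arctan2(v[1],v[0])
print('t',round(s['time'],2),'tip',b.round(4),'theta',th.round(3),'collar~',(th-.334).round(3),'r',np.hypot(*v).round(4),'tilt',R[:,2].round(3),'F',s['wrist_force'].round(1))
er=v/np.hypot(*v); et=np.array([-er[1],er[0]]); f=s['wrist_force'][:2]; print('Frad',(f@er).round(1),'Ftan',(f@et).round(1))
p=b.copy()
for i in range(n):
    th+=dt; q=np.array([*(C+r*np.array([np.cos(th),np.sin(th)])),b[2]]); print((R.T@(q-p)*1000).round(1).tolist(),round(th,2)); p=q
E
python3 arc.py 7 -.08
```

```text
t 8.75 tip [0.5314 0.1314 0.045 ] theta 1.709 collar~ 1.375 r 0.0337 tilt [ 0.04  -0.016 -0.999] F [-0.7 -0.3  0.1]
Frad -0.2 Ftan 0.8
[0.7, 2.6, 0.1] 1.63
[0.2, 2.7, 0.1] 1.55
[-0.0, 2.7, 0.1] 1.47
[-0.3, 2.7, 0.1] 1.39
[-0.5, 2.7, 0.1] 1.31
[-0.7, 2.6, 0.1] 1.23
[-0.9, 2.6, 0.1] 1.15
```

Call:
apply_moves([
  [0.7,2.7,0.1,0],
  [0.2,2.7,0.1,0],
  [0,2.7,0.1,0],
  [-0.3,2.7,0.1,0],
  [-0.5,2.7,0.1,0],
])

```text
time: 9.38
eef_pos: [0.543, 0.131, 0.0876]
ee_rot: [[0.049, 0.998, 0.037], [0.999, -0.048, -0.017], [-0.015, 0.038, -0.999]]
wrist_force: [-2.6, -2.6, -0.4]
opening: 0.178
```

```bash
python3 arc.py 5 -.08
```

```text
t 9.38 tip [0.5446 0.1303 0.0448] theta 1.31 collar~ 0.976 r 0.0334 tilt [ 0.037 -0.017 -0.999] F [-2.6 -2.6 -0.4]
Frad -3.2 Ftan 1.9
[-0.1, 2.7, 0.1] 1.23
[-0.9, 2.6, 0.1] 1.15
[-1.1, 2.5, 0.1] 1.07
[-1.3, 2.4, 0.1] 0.99
[-1.5, 2.3, 0.1] 0.91
```

The collar follows, with a tangential force of about 2 N. There is a radial force of −3 N, so I'll shift the centre estimate to y = 0.0974. Now lowering gently to touch the plate.

Call:
apply_moves([
  [-0.5,0.5,2,0],
  [0,0,1.5,0],
])

```text
time: 9.62
eef_pos: [0.5444, 0.1307, 0.0845]
ee_rot: [[0.049, 0.998, 0.038], [0.999, -0.048, -0.016], [-0.014, 0.039, -0.999]]
wrist_force: [-5.1, -0.4, 15.2]
opening: 0.173
```

```bash
python3 arc.py 5 -.08 .536 .0974
```

```text
t 9.62 tip [0.546  0.13   0.0417] theta 1.272 collar~ 0.938 r 0.0341 tilt [ 0.038 -0.016 -0.999] F [-5.1 -0.4 15.2]
Frad -1.9 Ftan 4.7
[-0.9, 2.6, 0.1] 1.19
[-1.0, 2.5, 0.1] 1.11
[-1.2, 2.4, 0.1] 1.03
[-1.4, 2.3, 0.1] 0.95
[-1.6, 2.2, 0.1] 0.87
```

Contact with the plate gave 15 N for about 1.5 mm, so 0.4 mm per row should hold a light press. Sweeping on in small steps and checking often.

Call:
apply_moves([
  [-0.4,1.4,0,0],
  [-0.5,1.7,0.3,0],
  [-0.6,1.7,0.4,0],
  [-0.6,1.7,0.4,0],
])

```text
time: 10.12
eef_pos: [0.5472, 0.1294, 0.0846]
ee_rot: [[0.049, 0.998, 0.03], [0.999, -0.049, -0.015], [-0.013, 0.03, -0.999]]
wrist_force: [-9.3, 2.9, 10.9]
opening: 0.177
```

```bash
python3 arc.py 6 -.05 .536 .0974
```

```text
t 10.12 tip [0.5485 0.1288 0.0418] theta 1.193 collar~ 0.859 r 0.0338 tilt [ 0.03  -0.015 -0.999] F [-9.3  2.9 10.9]
Frad -0.7 Ftan 9.7
[-0.4, 1.7, 0.1] 1.14
[-0.7, 1.6, 0.1] 1.09
[-0.7, 1.5, 0.1] 1.04
[-0.8, 1.5, 0.1] 0.99
[-0.9, 1.4, 0.1] 0.94
[-1.0, 1.4, 0.1] 0.89
```

Call:
apply_moves([
  [-0.5,1.8,-0.2,0],
  [-0.7,1.8,0.2,0],
  [-0.8,1.8,0.3,0],
  [-0.8,1.8,0.3,0],
])

```text
time: 10.62
eef_pos: [0.5525, 0.1271, 0.0846]
ee_rot: [[0.049, 0.998, 0.025], [0.999, -0.049, -0.014], [-0.013, 0.026, -1.0]]
wrist_force: [-8.4, 3.1, 9.9]
opening: 0.174
```

```bash
python3 arc.py 6 -.06 .536 .0974
```

```text
t 10.62 tip [0.5535 0.1265 0.0418] theta 1.029 collar~ 0.695 r 0.034 tilt [ 0.025 -0.014 -1.   ] F [-8.4  3.1  9.9]
Frad -1.7 Ftan 8.9
[-1.0, 1.8, 0.1] 0.97
[-1.1, 1.7, 0.1] 0.91
[-1.2, 1.6, 0.1] 0.85
[-1.3, 1.6, 0.1] 0.79
[-1.4, 1.5, 0.1] 0.73
[-1.5, 1.4, 0.1] 0.67
```

Sliding well at Fz ≈ 10 N. Continuing with slightly less press.

Call:
apply_moves([
  [-1.0,1.8,0.1,0],
  [-1.1,1.7,0.2,0],
  [-1.2,1.7,0.2,0],
  [-1.3,1.6,0.2,0],
])

```text
time: 11.12
eef_pos: [0.558, 0.1231, 0.0847]
ee_rot: [[0.05, 0.999, 0.022], [0.999, -0.05, -0.012], [-0.011, 0.022, -1.0]]
wrist_force: [-4.5, 3.2, 4.7]
opening: 0.173
```

```bash
python3 arc.py 6 -.06 .536 .0974
```

```text
t 11.12 tip [0.5589 0.1226 0.0419] theta 0.833 collar~ 0.499 r 0.0341 tilt [ 0.022 -0.012 -1.   ] F [-4.5  3.2  4.7]
Frad -0.7 Ftan 5.5
[-1.4, 1.5, 0.0] 0.77
[-1.4, 1.5, 0.0] 0.71
[-1.5, 1.4, 0.0] 0.65
[-1.6, 1.3, 0.0] 0.59
[-1.7, 1.2, 0.0] 0.53
[-1.7, 1.1, 0.0] 0.47
```

Call:
apply_moves([
  [-1.4,1.5,0.3,0],
  [-1.5,1.5,0.3,0],
  [-1.5,1.4,0.3,0],
  [-1.6,1.3,0.3,0],
])

```text
time: 11.62
eef_pos: [0.5626, 0.1184, 0.0845]
ee_rot: [[0.051, 0.999, 0.019], [0.999, -0.051, -0.009], [-0.008, 0.019, -1.0]]
wrist_force: [-4.7, 2.8, 5.0]
opening: 0.175
```

```bash
python3 arc.py 6 -.06 .536 .0974
```

```text
t 11.62 tip [0.5634 0.118  0.0417] theta 0.644 collar~ 0.31 r 0.0342 tilt [ 0.019 -0.009 -1.   ] F [-4.7  2.8  5. ]
Frad -2.1 Ftan 5.1
[-1.8, 1.1, 0.0] 0.58
[-1.7, 1.2, 0.0] 0.52
[-1.7, 1.1, 0.0] 0.46
[-1.8, 1.0, 0.0] 0.4
[-1.9, 0.8, 0.0] 0.34
[-1.9, 0.7, 0.0] 0.28
```

Call:
apply_moves([
  [-1.8,1.1,0.3,0],
  [-1.8,1.1,0.3,0],
  [-1.8,1.0,0.3,0],
  [-1.9,0.9,0.3,0],
])

```text
time: 12.12
eef_pos: [0.5668, 0.1108, 0.0833]
ee_rot: [[0.051, 0.998, 0.019], [0.999, -0.051, -0.008], [-0.007, 0.02, -1.0]]
wrist_force: [-4.8, 4.2, 3.6]
opening: 0.173
```

```bash
python3 arc.py 6 -.06 .536 .0974
```

```text
t 12.12 tip [0.5676 0.1105 0.0405] theta 0.392 collar~ 0.058 r 0.0342 tilt [ 0.019 -0.008 -1.   ] F [-4.8  4.2  3.6]
Frad -2.8 Ftan 5.8
[-2.0, 0.6, 0.0] 0.33
[-1.9, 0.7, 0.0] 0.27
[-2.0, 0.6, 0.0] 0.21
[-2.0, 0.5, 0.0] 0.15
[-2.0, 0.4, 0.0] 0.09
[-2.0, 0.2, 0.0] 0.03
```

The tip dropped 1.2 mm (0.0417 to 0.0405), so it may have found the hidden hole. I'll stop turning and press gently.

Call:
apply_moves([
  [0,0,0.6,0],
  [0,0,0.6,0],
  [0,0,0.6,0],
])

```text
time: 12.5
eef_pos: [0.5669, 0.1114, 0.0824]
ee_rot: [[0.052, 0.998, 0.019], [0.999, -0.052, -0.007], [-0.006, 0.02, -1.0]]
wrist_force: [-4.0, 2.0, 5.6]
opening: 0.176
```

```bash
python3 arc.py 3 -.03 .536 .0974
```

```text
t 12.5 tip [0.5678 0.1111 0.0396] theta 0.408 collar~ 0.074 r 0.0346 tilt [ 0.019 -0.007 -1.   ] F [-4.   2.   5.6]
Frad -2.9 Ftan 3.4
[-1.2, -0.1, 0.0] 0.38
[-0.9, 0.4, 0.0] 0.35
[-0.9, 0.4, 0.0] 0.32
```

It is sinking (0.0396). I'll comply with the side force, shifting slightly back and inward, and keep pressing lightly.

Call:
apply_moves([
  [0.5,-0.7,0.4,0],
  [0.3,-0.4,0.8,0],
  [0,0,1,0],
  [0,0,1,0],
])

```text
time: 13.0
eef_pos: [0.5665, 0.1124, 0.0795]
ee_rot: [[0.052, 0.998, 0.021], [0.999, -0.052, -0.006], [-0.005, 0.021, -1.0]]
wrist_force: [-3.7, 2.3, 2.6]
opening: 0.173
```

```bash
python3 arc.py 3 -.03 .536 .0974
```

```text
t 13.0 tip [0.5674 0.1121 0.0368] theta 0.44 collar~ 0.106 r 0.0347 tilt [ 0.021 -0.006 -1.   ] F [-3.7  2.3  2.6]
Frad -2.4 Ftan 3.6
[-1.2, -0.1, 0.0] 0.41
[-0.9, 0.4, 0.0] 0.38
[-0.9, 0.4, 0.0] 0.35
```

Dropping freely now (0.0368, Fz 2.6 N). Continuing the same way.

Call:
apply_moves([
  [0.4,-0.5,1.2,0],
  [0.2,-0.3,1.5,0],
  [0,0,1.5,0],
  [0,0,1.5,0],
])

```text
time: 13.5
eef_pos: [0.5659, 0.1128, 0.0729]
ee_rot: [[0.052, 0.998, 0.021], [0.999, -0.052, -0.007], [-0.006, 0.021, -1.0]]
wrist_force: [-1.5, 1.5, 0.5]
opening: 0.172
```

```bash
python3 arc.py 3 -.03 .536 .0974
```

```text
t 13.5 tip [0.5668 0.1125 0.0302] theta 0.457 collar~ 0.123 r 0.0343 tilt [ 0.021 -0.007 -1.   ] F [-1.5  1.5  0.5]
Frad -0.6 Ftan 2.0
[-1.0, 0.2, 0.0] 0.43
[-0.9, 0.5, 0.0] 0.4
[-0.9, 0.4, 0.0] 0.37
```

Call:
apply_moves([
  [0.2,-0.2,1.5,0],
  [0,0,1.5,0],
  [0,0,1.2,0],
  [0,0,0.6,0],
])

```text
time: 14.0
eef_pos: [0.5659, 0.113, 0.0678]
ee_rot: [[0.052, 0.998, 0.021], [0.999, -0.052, -0.007], [-0.006, 0.022, -1.0]]
wrist_force: [-2.0, 1.3, 7.1]
opening: 0.172
```

```bash
python3 arc.py 1 -.03 .536 .0974
python3 - <<'E'
from tip import *
im=read_camera('wrist')
cv2.imwrite('pics/w8c.png',cv2.resize(im[120:340,180:380,::-1],None,fx=2.7,fy=2.7,interpolation=cv2.INTER_CUBIC))
E
```

```text
t 14.0 tip [0.5668 0.1127 0.025 ] theta 0.46 collar~ 0.126 r 0.0344 tilt [ 0.021 -0.007 -1.   ] F [-2.   1.3  7.1]
Frad -1.2 Ftan 2.1
[-1.1, 0.1, 0.0] 0.43
```

View pics/w8c.png

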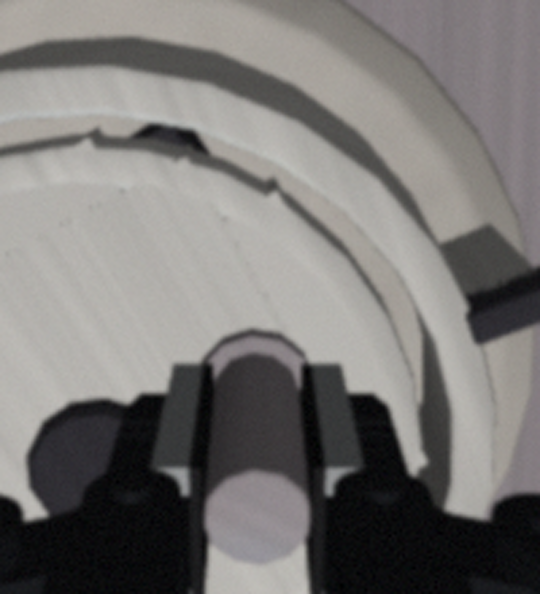

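The tip is at z = 0.025 with 7 N of contact, and the shoulder shows flat on the collar. Releasing.

Call:
apply_moves([
  [0,0,-0.2,0],
  [0,0,0,0],
])

```text
time: 14.3
eef_pos: [0.5658, 0.113, 0.0679]
ee_rot: [[0.052, 0.998, 0.021], [0.999, -0.052, -0.007], [-0.006, 0.021, -1.0]]
wrist_force: [-0.6, 0.8, 0.5]
opening: 0.172
```

Call:
apply_moves([
  [0,0,0,0],
  [0,0,0,0],
  [0,0,0,0],
  [0,0,0,0],
  [0,0,0,0],
  [0,0,0,0],
], jaw=0)

```text
time: 15.05
eef_pos: [0.5665, 0.1126, 0.0682]
ee_rot: [[0.052, 0.998, 0.023], [0.999, -0.052, -0.007], [-0.006, 0.023, -1.0]]
wrist_force: [-0.5, 0.1, -0.9]
opening: 1.0
```

Call:
apply_moves([
  [0,0,-10,0],
  [0,0,-20,0],
  [0,0,-30,0],
  [0,0,-30,0],
  [0,0,-20,0],
  [0,0,0,0],
  [0,0,0,0],
])

```text
time: 15.92
eef_pos: [0.5637, 0.1134, 0.1843]
ee_rot: [[0.052, 0.998, 0.024], [0.999, -0.052, -0.007], [-0.006, 0.024, -1.0]]
wrist_force: [0.5, 0.1, 0.0]
opening: 0.998
```

Run:
```python
from h import *
s=observe(); print(s['time'],s['eef_pos'],s['wrist_force'],s['opening'])
c=get_calibration('wrist'); im=read_camera('wrist'); np.save('c9.npy',c,allow_pickle=True); cv2.imwrite('pics/w9.png',im[:,:,::-1])
c2=get_calibration('top')
im=read_camera('top');cv2.imwrite('pics/top9.png',im[:,:,::-1])
for z in (.099,.059): print(z,proj(c,[.5668,.1127,z]))
im=read_camera('scene');cv2.imwrite('pics/s9.png',im[:,:,::-1])
```

```text
15.925 [0.5637421  0.11342955 0.18426647] [0.46828681 0.1426666  0.01012205] 0.9983296111762199
0.099 (np.float64(276.1257970297565), np.float64(218.1795010117944))
0.059 (np.float64(274.74650246976745), np.float64(203.02036624458856))
```

View pics/w9.png

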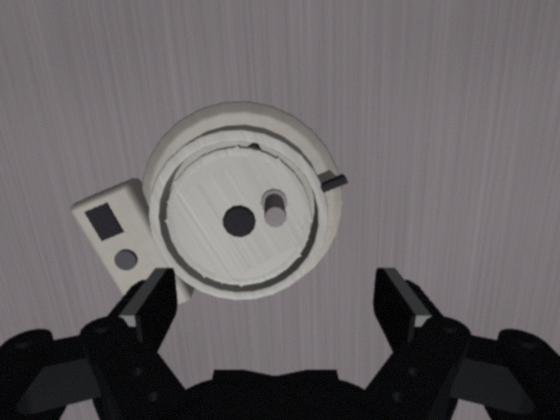

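View pics/s9.png

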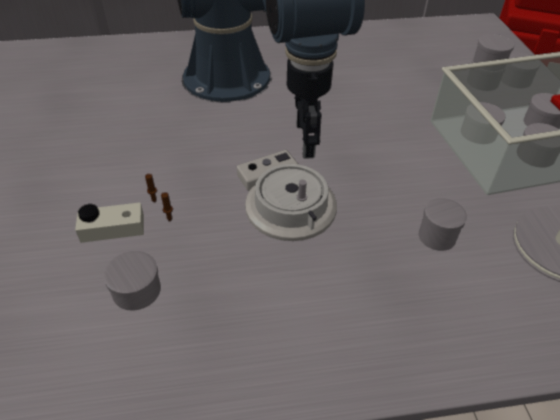

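The pin stands upright in the collar, top at (275,216) and shoulder at (274,200), within about 2–4 px of the seated prediction. The knob (89,213) and tins in the scene view are where they were. One enlarged check before handing in.

Run:
```python
from h import *
im=cv2.imread('pics/w9.png'); cv2.imwrite('pics/w9c.png',cv2.resize(im[175:245,220:320],None,fx=7,fy=7,interpolation=cv2.INTER_CUBIC))
for a,b in (('scene0','s9'),):
    A=cv2.imread(f'pics/{a}.png',0).astype(int);B=cv2.imread(f'pics/{b}.png',0).astype(int)
    for n,(x0,y0,x1,y1) in {'knob':(72,198,108,228),'tinR':(98,245,168,312),'tinL':(415,195,470,252)}.items(): print(n,np.abs(A-B)[y0:y1,x0:x1].max(),np.abs(A-B)[y0:y1,x0:x1].mean().round(2))
```

```text
knob 7 3.12
tinR 5 3.02
tinL 5 2.89
```

View pics/w9c.png

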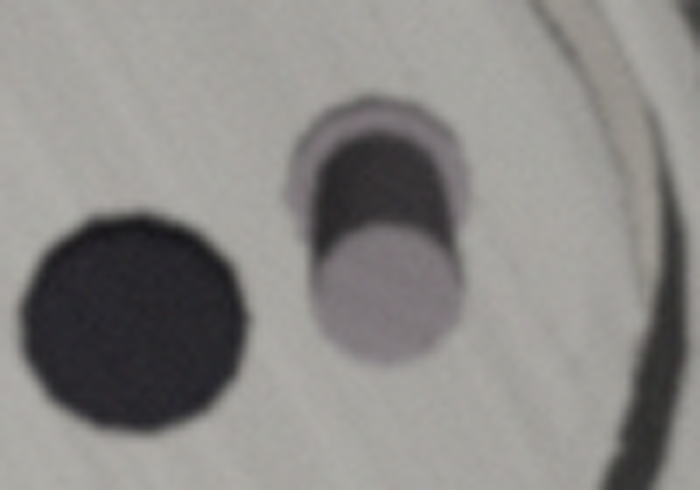

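The enlarged crop shows the shoulder flush on the collar with no stem visible under it, and the pin upright. The knob and tins differ from the start only by image noise. Handing in.

```bash
python3 -c "
from cell import *
print(close_job())"
```

```text
the job is handed in; nothing more can be done
None
```

The index pin is in the hidden hole with its shoulder flat on the collar and the gripper clear of it. I handed the job in at about 16 s of the 64 s allowed; the interface gave no verdict.

- **What I did:** I lifted the steel pin from the rest, leaving the brown look-alikes alone, and set it in the collar's hole. I then turned the collar clockwise towards the pointer with a light press, mostly 4–11 N with one 15 N reading at first touch. The tip dropped near collar angle 0.06, just short of the pointer, and the pin seated at about 0.12.
- **Seating:** Before release the tip measured z ≈ 0.0250 m with about 7 N of contact. Afterwards the pin looked upright, 2–4 pixels from where a seated pin should appear, with no stem showing under the shoulder.
- **Bystanders:** The knob and both tins look the same as at the start, within image noise. The last wrist-force reading was near zero.
- **What disagreed:**
  - The tool leaned up to 0.04 rad during the carry and about 0.02 rad at release.
  - The collar's centre estimate had to shift 0.6 mm because of side force.
  - The knob measured 62–64 mm from the pin instead of the stated 70 mm, and I did not find out why.

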